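Salvage the spacer sleeve from a bent rod in the vice

ROBOT

A 7-joint arm with a two-finger parallel gripper is mounted at the origin on the work surface. World frame = base frame: x ahead of the robot, y to its left, z up, the work surface at z = 0. Lengths are in m, angles in rad, forces in N, time in s.
With the tool pointing down it reaches from about 0.4 to 0.925 m from the base axis. Payload 5.6 kg.
Tool frame: the origin (TCP) lies at the very end of the fingers, on their centre line; the grasp point (between the pads) lies 19 mm behind it; z points along the fingers, y is the direction in which the jaws open and shut (so a half turn about z gives the same grasp; the last joint's range is limited). The gripper opens to 85 mm and grips with 20 to 120 N. Pads are 22 mm wide; open, the fingers measure 114 mm over their backs; the gripper's body (76 mm by 85 mm) begins 54 mm behind the grasp point. The pads swing forward as they close: fully open they stand 13 mm farther back than shut.
Start: joints at [1.277, 0.468, -0.012, 1.603, 0.006, 1.071, -0.056], TCP at [0.161, -0.63, 0.231] pointing down, gripper open.
Joint ranges: [-2.53, 2.53], [-0.31, 2.02], [-1.57, 1.55], [0.28, 2.44], [-1.29, 4.43], [0.15, 1.84], [-2.92, 2.92]. Speed limits (rad/s): [2.57, 2.57, 3.14, 3.14, 3.14, 3.14, 3.14].

INTERFACE

Orientations are given as a unit quaternion [x, y, z, w].
In Python, from bench import r gives the robot as it stands.
- The arm moves only by the tool step_arm, never from a script. Its argument "targets" is a list of rows, each an object with "delta_pos": the shift along the tool's x, y, z in mm, a list of three; "spin": the turn about the tool's z in degrees; "fingers": the finger opening in mm, from 0 to 85.4. In form: [{"delta_pos": [tx, ty, tz], "spin": spin, "fingers": fingers}, ...]. A call has 1 to 10 rows; each row shifts and turns the pose as measured when the row begins, along the tool's axes as they then stand; what a row does not reach is not made up. A row lasts 1/8 s, in which the tool goes at most 62.5 mm and 10.7 degrees, less where a joint would pass 70% of its speed; a pose out of reach is approached as far as the arm can. A call with a gripper value outside its range is refused whole. The fingers move at their own pace and stop on an object; the grip force is fixed at half the most. Time passes only in rows, so rows that do not move let the fingers close. It gives the time, the measured TCP pose, the force and the opening at its end, in the units of the state.
- r.get_state(): the state, without advancing time (a new reading comes with each control period).
- r.snapshot(name): name is "scene" or "top"; returns a dict with "img" (400x640x3 uint8, blue, green, red), "depth" (400x640 float32, m along the optical axis (not along the pixel's ray), 0 where there is no reading), "mtx" (3x3 intrinsics, pixels), "dist_coeffs" ([k1, k2, p1, p2, k3] as OpenCV has them; the pictures are not rectified), "R" (3x3) and "t" (3): a world point X has camera coordinates R X + t. Camera axes: x right, y down, z forward; pixel columns grow to the right and rows downward; lengths in m; the calibration is good to about 2 mm. A picture is of the moment at which its call begins.
- r.sign_off(): hands the job in, once; it reports no verdict.
The state is a dict: "clock": time; "qpos": joint angles; "joint_velocities": joint speeds; "joint_efforts": joint torques, N m; "position": TCP position; "eef_rot": TCP orientation; "force": force on the tool from outside, world axes, zero at the start; "wrist_torque": the same for the moment, N m; "width": finger opening in m.
Only numpy, scipy, OpenCV 4.12 (cv2) and the standard library are available. Lean on these libraries where they do the work, as an engineer would, in place of code of your own. Each camera call takes 0.05 s, during which the arm holds its last target. There are 200 camera calls.

TASK

Draw the steel spacer sleeve off the open end of the bent rod clamped in the vice, gently, following the bend by feel so that it never presses hard on the rod, and lay it on its round side in the empty parts tray without dropping it. Leave the vice, the trays and everything else on the bench as they are.

Things in the scene. Friction and masses are not known exactly. Their poses are not given: they have to be found in the camera images.
- sleeve: plain thick-walled steel spacer sleeve threaded on the rod, outside diameter 40 mm, length 30 mm, bore 18.6 mm, about 0.22 kg. Origin at its centre; its y axis runs along the bore. It hangs loosely on the rod (1.3 mm play all round)
- vice: bench vice, fixed, jaws 110 mm wide, jaw tops 148 mm above the bench. Origin at bench height below the middle of the jaws, z up. A rigid 16 mm steel rod sticks out level from the jaw face (y = -35 mm) along the vice's own -y direction, its axis 130 mm above the bench. Sleeve and rod must not press on one another with more than 15 N
- bend (a point): point on the rod's axis, 85 mm out from the jaw face (vice y = -120 mm), where the rod is bent in the vertical plane, up or down, by up to 0.2 rad; the angle is not measured and must be felt or seen. It does not bend sideways. Beyond it the rod runs straight for 123 mm to its rounded free tip
- tray: the empty one of two equal shallow steel parts trays, 125 x 125 mm outside, walls 3 mm thick and 22 mm high, floor 3 mm thick. Origin at the centre of its underside, x and y along its sides. Not fastened
- full_tray: the other tray, of the same kind, holding a bearing ring and a nut; to be left alone
- bearing: ball-bearing ring, 52 mm across, 16 mm high, lying in the occupied tray; origin at the centre of its underside
- nut: square nut, 30 x 30 x 16 mm, lying in the occupied tray; origin at the centre of its underside
- spray_can: upright spray can, 66 mm across, 190 mm high, left of the vice; origin at its underside
- jar: upright jar, 70 mm across, 100 mm high, on the far side of the bench; origin at its underside
- wrench: open-ended wrench 200 mm long lying on the bench near the robot; origin at its underside
- screwdriver: screwdriver lying on the bench on the robot's left; origin at its underside
- rubber_bush: rubber ring standing on end, 42 mm across, 35 mm high, on the bench near the rod tip; origin at its underside
Not all that is in view belongs to the job. What is shaped like the tray but turquoise or yellow is not meant. What is shaped like the sleeve but pink or purple is not meant.

How it is judged:
By the outcome, as a careful person would: the job done as asked, in the order asked, and still so for the second after the job is handed in, with the robot touching nothing.
It also fails if it takes over 72 s, if anything falls off the work surface, if the arm or the gripper's body presses on something with over 40 N, if the wrist force passes 120 N, or if a joint passes its speed limit or range.

## Working session

There is one attempt and no reset: what is moved stays moved. The work goes in short steps, Python scripts to look and compute and a tool call to move; the robot and the scene stay as the last step left them, time stands still between calls to the robot, and variables do not carry over. Pictures are saved under pics/ and viewed, about 8 in all and at most 12, crops included, and the job is handed in when it is done.

Besides the shell and the picture viewer there is one more tool, called after "Call:" as name(argument=value, ...) on one line, values as JSON. step_arm: Moves the arm, as the interface text tells. Its arguments: {"type":"object","properties":{"targets":{"type":"array"}},"required":["targets"]}

```bash
ls; mkdir -p pics; cat > h.py <<'E'
import numpy as np, cv2, pickle
from bench import r
from scipy.spatial.transform import Rotation as Ro
def snap(n,tag):
    s=r.snapshot(n); pickle.dump(s,open(f'pics/{tag}.pkl','wb')); cv2.imwrite(f'pics/{tag}.png',s['img']); return s
def load(tag): return pickle.load(open(f'pics/{tag}.pkl','rb'))
def cloud(s):
    h,w=s['depth'].shape
    u,v=np.meshgrid(np.arange(w),np.arange(h))
    p=cv2.undistortPoints(np.stack([u.ravel(),v.ravel()],1).astype(np.float64)[:,None],np.array(s['mtx']),np.array(s['dist_coeffs']))[:,0]
    z=s['depth'].ravel()
    c=np.c_[p*z[:,None],z]
    X=(c-np.array(s['t']))@np.array(s['R'])
    X[z==0]=np.nan
    return X.reshape(h,w,3)
def proj(s,X):
    return cv2.projectPoints(np.atleast_2d(np.array(X,float)),cv2.Rodrigues(np.array(s['R']))[0],np.array(s['t']),np.array(s['mtx']),np.array(s['dist_coeffs']))[0][:,0]
E
python3 - <<'E'
from h import *
print(r.get_state())
for n in('scene','top'):
    s=snap(n,n+'0'); print(n,np.round(-np.array(s['R']).T@s['t'],3))
E
```

```text
pics
{'clock': 0.0, 'qpos': array([ 1.27697822,  0.46839583, -0.011621  ,  1.60366847,  0.00599788,
        1.07140385, -0.05631677]), 'joint_velocities': array([ 0.00062089,  0.00016945,  0.0005762 ,  0.00061969,  0.00033375,
       -0.00060472, -0.00075186]), 'joint_efforts': array([ 1.50175820e-04, -5.32385659e+01,  2.20098998e-02, -2.51308751e+01,
        1.15221195e-02,  7.54158682e-03,  7.92024792e-06]), 'position': array([ 0.16112623, -0.62910919,  0.23030768]), 'eef_rot': array([ 9.92150248e-01,  1.25048144e-01, -1.73098983e-04, -9.03978608e-04]), 'force': array([ 0.42787278, -0.13016583, -0.7159472 ]), 'wrist_torque': array([-0.00884337, -0.07183679, -0.04521799]), 'width': 0.08557638506382297}
scene [ 1.084 -0.114  1.042]
top [0.38  0.037 1.266]
```

View pics/scene0.png

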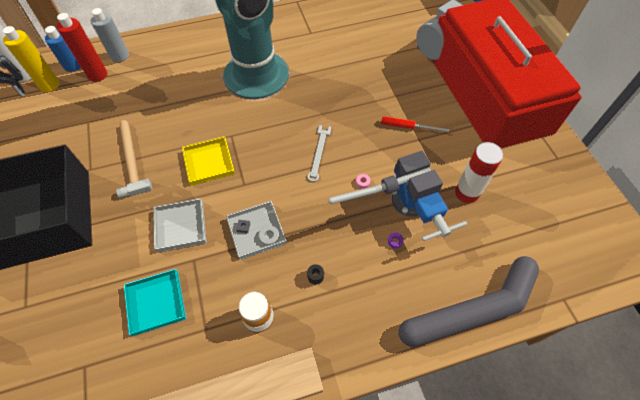

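View pics/top0.png

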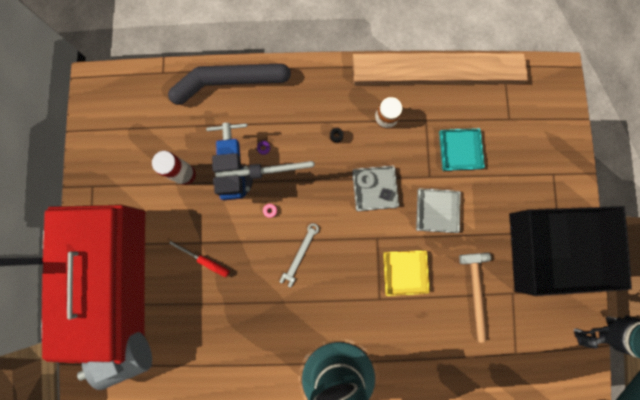

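The scene view shows the vice at about (415,180), with its rod running to (332,201) and the dark sleeve on it at (390,186). The empty grey tray is at (180,225) in the scene view and (438,210) in the top view. The full tray is at (256,230) and (376,188). The pink ring (363,181) and purple ring (396,241) lie on the bench, so they are decoys, as are the yellow and turquoise trays.

```bash
python3 - <<'E'
from h import *
for n,box in(('top0',(195,120,335,215)),('scene0',(310,130,470,260))):
    s=load(n);C=cloud(s)
    x0,y0,x1,y1=box
    crop=s['img'][y0:y1,x0:x1]; cv2.imwrite(f'pics/c_{n}.png',cv2.resize(crop,None,fx=4,fy=4,interpolation=cv2.INTER_CUBIC))
    P=C[y0:y1,x0:x1]
    m=(P[...,2]>0.09)&(P[...,2]<0.2)
    Q=P[m]; print(n,len(Q))
    # rod region: y below vice
    for a in np.arange(Q[:,1].min(),Q[:,1].max(),0.01):
        k=Q[(Q[:,1]>=a)&(Q[:,1]<a+.01)]
        if len(k): print(np.round(a,3),len(k),'x',np.round([k[:,0].min(),np.median(k[:,0]),k[:,0].max()],3),'z',np.round([np.median(k[:,2]),np.percentile(k[:,2],95)],3))
def tray(n,box):
    s=load(n);C=cloud(s);x0,y0,x1,y1=box
    P=C[y0:y1,x0:x1];I=s['img'][y0:y1,x0:x1].astype(int);hsv=cv2.cvtColor(s['img'][y0:y1,x0:x1],cv2.COLOR_BGR2HSV)
    m=(hsv[...,1]<60)&(P[...,2]>-.01)&(P[...,2]<.04)
    Q=P[m][:,:2].astype(np.float32); print(n,cv2.minAreaRect(Q),np.nanmedian(P[m][:,2]),len(Q))
tray('top0',(405,180,475,240));tray('scene0',(140,190,212,258))
tray('top0',(345,160,403,216))
E
```

```text
top0 2286
0.051 21 x [0.6   0.607 0.614] z [0.155 0.159]
0.061 24 x [0.6   0.606 0.615] z [0.154 0.157]
0.071 24 x [0.599 0.605 0.612] z [0.151 0.157]
0.081 17 x [0.599 0.604 0.612] z [0.152 0.156]
0.091 24 x [0.597 0.604 0.615] z [0.148 0.152]
0.101 24 x [0.597 0.604 0.612] z [0.147 0.15 ]
0.111 18 x [0.595 0.601 0.609] z [0.146 0.149]
0.121 24 x [0.596 0.602 0.61 ] z [0.144 0.147]
0.131 22 x [0.594 0.601 0.608] z [0.141 0.147]
0.141 19 x [0.593 0.599 0.608] z [0.141 0.144]
0.151 24 x [0.593 0.6   0.608] z [0.138 0.143]
0.161 15 x [0.593 0.598 0.605] z [0.135 0.139]
0.171 20 x [0.591 0.597 0.605] z [0.135 0.138]
0.181 19 x [0.591 0.596 0.602] z [0.136 0.139]
0.191 43 x [0.578 0.593 0.613] z [0.139 0.148]
0.201 50 x [0.578 0.593 0.613] z [0.145 0.149]
0.211 45 x [0.577 0.591 0.61 ] z [0.144 0.15 ]
0.221 37 x [0.576 0.592 0.61 ] z [0.144 0.15 ]
0.231 22 x [0.584 0.59  0.598] z [0.135 0.137]
0.241 33 x [0.584 0.594 0.74 ] z [0.134 0.139]
0.251 193 x [0.528 0.578 0.74 ] z [0.133 0.149]
0.261 224 x [0.528 0.602 0.741] z [0.144 0.15 ]
0.271 227 x [0.526 0.601 0.738] z [0.143 0.149]
0.281 
[... 1660 characters left out ...]
0.322 130 x [0.538 0.64  0.737] z [0.126 0.149]
0.332 14 x [0.727 0.733 0.736] z [0.094 0.096]
0.342 17 x [0.726 0.732 0.736] z [0.094 0.096]
0.352 11 x [0.727 0.73  0.734] z [0.094 0.096]
0.412 95 x [0.597 0.614 0.631] z [0.11  0.138]
0.422 8 x [0.591 0.593 0.596] z [0.118 0.138]
top0 ((0.48254746198654175, -0.31892096996307373), (0.1353963166475296, 0.12625515460968018), 85.5240249633789) 0.0027646232282768873 1765
scene0 ((0.44858720898628235, -0.33017632365226746), (0.1658574342727661, 0.19417597353458405), 84.91279602050781) 0.002876127777695936 2352
top0 ((0.5588862299919128, -0.13198450207710266), (0.12909799814224243, 0.132510706782341), 3.3064723014831543) 0.0034552649950526544 1763
```

View pics/c_scene0.png

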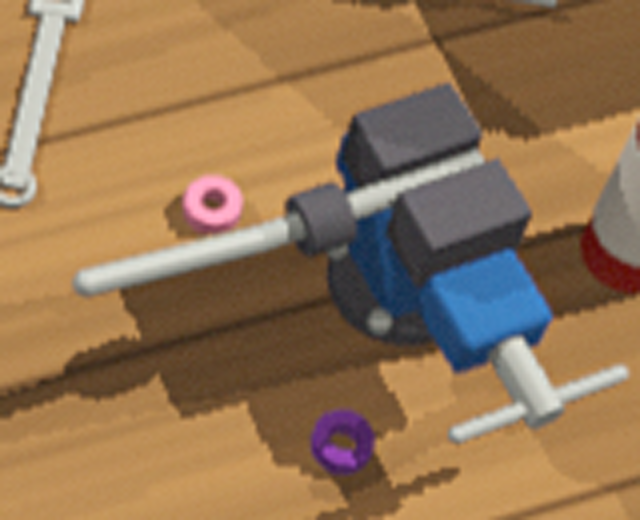

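View pics/c_top0.png

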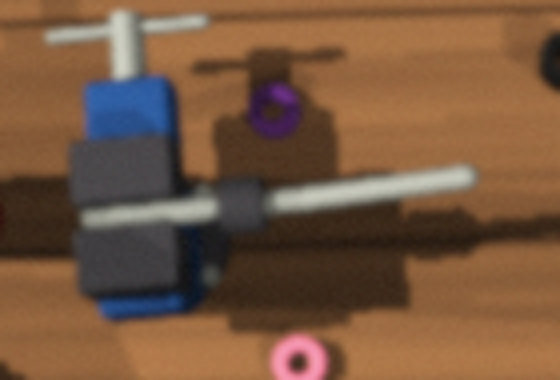

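The scene crop shows the dark grey sleeve threaded on the rod next to the jaws, at about (320,218) in the crop or (390,185) in the full image. The top crop shows it at (240,203), or (255,171) in full. It is the only grey ring on the rod; the pink and purple rings lie on the bench. The rod bends upward. The empty grey tray is at about (0.48,-0.32).

```bash
python3 - <<'E'
from h import *
A=[]
for n in('top0','scene0'):
    s=load(n);C=cloud(s);x0,y0,x1,y1=(195,120,335,215) if n=='top0' else (310,130,470,260)
    Q=C[y0:y1,x0:x1].reshape(-1,3);Q=Q[(Q[:,2]>.11)&(Q[:,2]<.17)&(Q[:,1]<.243)&(Q[:,0]<.65)]
    rows=[]
    for a in np.arange(.045,.24,.008):
        k=Q[(Q[:,1]>=a)&(Q[:,1]<a+.008)]
        if len(k)>8: rows.append([a+.004,(np.percentile(k[:,0],3)+np.percentile(k[:,0],97))/2,np.percentile(k[:,2],90)])
    R=np.array(rows); b=(R[:,0]<.155)
    st=(R[:,0]>.168)&(R[:,0]<.185)|(R[:,0]>.232)
    sl=(R[:,0]>.198)&(R[:,0]<.222)
    rod=~((R[:,0]>.186)&(R[:,0]<.23))
    print(n,'x fit',np.polyfit(R[rod,0],R[rod,1],1),'z bent',np.polyfit(R[b,0],R[b,2],1),'straight z',R[st,2].mean(),'sleeve x',R[sl,1].mean(),'top',R[sl,2].mean(),'ymin',Q[:,1].min())
    W=Q[(Q[:,2]>.141)&(Q[:,1]>.18)]; print('sleeve y',np.percentile(W[:,1],[1,99]))
# trays: centre of upper rim points
for n,box in(('top0',(405,180,475,240)),('scene0',(140,190,212,258))):
    s=load(n);P=cloud(s)[box[1]:box[3],box[0]:box[2]].reshape(-1,3)
    Q=P[(P[:,2]>.015)&(P[:,2]<.03)]; print('rim',cv2.minAreaRect(Q[:,:2].astype(np.float32)),len(Q))
st=r.get_state();print(Ro.from_quat(st['eef_rot']).as_matrix().round(3))
E
```

```text
top0 x fit [-0.0913782   0.61347451] z bent [-0.17226857  0.16832938] straight z 0.1375171136842294 sleeve x 0.5941122294563359 top 0.14844656708881868 ymin 0.05108522712546935
sleeve y [0.19721748 0.22708933]
scene0 x fit [-0.06282748  0.61165298] z bent [-0.17729445  0.16857773] straight z 0.13847552391591422 sleeve x 0.5979323773581872 top 0.14720152207578968 ymin 0.05217565497548198
sleeve y [0.1990071  0.22856562]
rim ((0.4840889871120453, -0.3147895038127899), (0.12654781341552734, 0.12655529379844666), 84.25812530517578) 209
rim ((0.45095860958099365, -0.32755228877067566), (0.15997515618801117, 0.1907915472984314), 85.7061996459961) 320
[[ 0.969  0.248 -0.001]
 [ 0.248 -0.969  0.002]
 [-0.    -0.002 -1.   ]]
```

Call:
step_arm(targets=[{"delta_pos":[46,-26,-12],"spin":0,"fingers":60},{"delta_pos":[46,-26,-12],"spin":0,"fingers":60},{"delta_pos":[46,-26,-12],"spin":0,"fingers":60},{"delta_pos":[46,-26,-12],"spin":0,"fingers":60},{"delta_pos":[46,-26,-12],"spin":0,"fingers":60},{"delta_pos":[46,-26,-12],"spin":0,"fingers":60},{"delta_pos":[46,-26,-12],"spin":0,"fingers":60},{"delta_pos":[46,-26,-12],"spin":0,"fingers":60},{"delta_pos":[46,-26,0],"spin":0,"fingers":60}])

```text
clock: 1.23
position: [0.5101, -0.2937, 0.3253]
eef_rot: [0.993, 0.119, -0.002, -0.003]
force: [-0.2, -0.6, 0.7]
width: 0.0601
```

Call:
step_arm(targets=[{"delta_pos":[23.5,-55,0],"spin":-10,"fingers":60},{"delta_pos":[33,-50,0],"spin":-10,"fingers":60},{"delta_pos":[41,-44,0],"spin":-10,"fingers":60},{"delta_pos":[48,-36,0],"spin":-10,"fingers":60},{"delta_pos":[53.5,-27,0],"spin":-10,"fingers":60},{"delta_pos":[57,-17,0],"spin":-10,"fingers":60},{"delta_pos":[59.6,-7,0],"spin":-10,"fingers":60},{"delta_pos":[60,3,0],"spin":-10,"fingers":60},{"delta_pos":[0,0,0],"spin":0,"fingers":60}])

```text
clock: 2.35
position: [0.5797, 0.2, 0.3244]
eef_rot: [0.664, 0.747, -0.0, -0.006]
force: [-0.9, -0.1, 0.2]
width: 0.0602
```

```bash
cat > go.py <<'E'
import sys
from h import *
st=r.get_state();R=Ro.from_quat(st['eef_rot']).as_matrix();p=st['position']
g=np.array([float(a) for a in sys.argv[1:4]])
print('t',round(st['clock'],2),'pos',p.round(4),'delta tool mm',(R.T@(g-p)*1000).round(1),'y_tool deg',np.degrees(np.arctan2(R[1,1],R[0,1])).round(2),'tilt',R[:,2].round(4),'F tool',(R.T@st['force']).round(2),'M tool',(R.T@st['wrist_torque']).round(3),'w',round(st['width'],5))
E
python3 go.py .595 .213 .107
```

```text
t 2.35 pos [0.5797 0.2    0.3244] delta tool mm [  9.   18.6 217.3] y_tool deg 6.74 tilt [-0.0097  0.0086 -0.9999] F tool [-0.03 -0.9  -0.18] M tool [ 0.033 -0.055  0.007] w 0.06016
```

Call:
step_arm(targets=[{"delta_pos":[4,9,50],"spin":1.8,"fingers":60},{"delta_pos":[4,9,50],"spin":0,"fingers":60},{"delta_pos":[0,0,40],"spin":0,"fingers":60},{"delta_pos":[0,0,0],"spin":0,"fingers":60}])

```text
clock: 2.85
position: [0.5968, 0.2075, 0.1799]
eef_rot: [0.679, 0.735, -0.001, -0.005]
force: [1.3, 0.4, 0.7]
width: 0.0598
```

```bash
python3 go.py .595 .213 .107; python3 - <<'E'
from h import *
s=snap('scene','scene1'); cv2.imwrite('pics/c1.png',cv2.resize(s['img'][90:290,290:490],None,fx=3,fy=3,interpolation=cv2.INTER_CUBIC))
E
```

```text
t 2.85 pos [0.5968 0.2075 0.1799] delta tool mm [ 5.2 -0.7 73. ] y_tool deg 4.55 tilt [-0.0096  0.0053 -0.9999] F tool [ 0.31  1.35 -0.74] M tool [-0.058  0.003 -0.019] w 0.05976
```

View pics/c1.png

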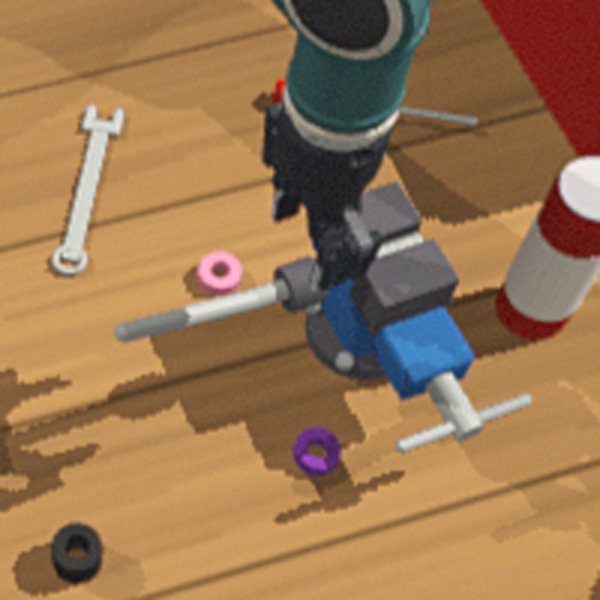

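The crop shows the fingers above and beside the sleeve, which is at about (297,285). Nothing is touching, so I'm going down.

Call:
step_arm(targets=[{"delta_pos":[2,0,25],"spin":0,"fingers":60},{"delta_pos":[2,0,25],"spin":0,"fingers":60},{"delta_pos":[0,0,22],"spin":0,"fingers":60},{"delta_pos":[0,0,0],"spin":0,"fingers":48},{"delta_pos":[0,0,0],"spin":0,"fingers":46},{"delta_pos":[0,0,0],"spin":0,"fingers":44}])

```text
clock: 3.65
position: [0.5991, 0.2119, 0.1178]
eef_rot: [0.68, 0.733, 0.002, -0.003]
force: [-3.6, -0.5, -1.3]
width: 0.0438
```

```bash
python3 go.py .595 .213 .107
```

```text
t 3.65 pos [0.5991 0.2119 0.1178] delta tool mm [ 1.3 -4.  10.8] y_tool deg 4.3 tilt [-0.0016  0.0063 -1.    ] F tool [-0.27 -3.59  1.29] M tool [ 0.827 -0.036 -0.043] w 0.0438
```

Call:
step_arm(targets=[{"delta_pos":[0,-4,0],"spin":0,"fingers":45},{"delta_pos":[1,0,6],"spin":0,"fingers":45},{"delta_pos":[0,0,5],"spin":0,"fingers":44},{"delta_pos":[0,0,0],"spin":0,"fingers":43},{"delta_pos":[0,0,0],"spin":0,"fingers":43}])

```text
clock: 4.28
position: [0.5977, 0.2129, 0.1084]
eef_rot: [0.681, 0.733, 0.005, -0.001]
force: [0.1, -0.3, 0.7]
width: 0.0433
```

```bash
python3 go.py .595 .213 .107
```

```text
t 4.28 pos [0.5977 0.2129 0.1084] delta tool mm [ 0.3 -2.7  1.4] y_tool deg 4.22 tilt [ 0.0047  0.008  -1.    ] F tool [-0.26  0.06 -0.67] M tool [ 0.135 -0.038  0.012] w 0.04327
```

Call:
step_arm(targets=[{"delta_pos":[0,0,0],"spin":0,"fingers":42},{"delta_pos":[0,0,0],"spin":0,"fingers":41.4},{"delta_pos":[0,0,0],"spin":0,"fingers":41.4}])

```text
clock: 4.65
position: [0.5973, 0.2129, 0.1082]
eef_rot: [0.68, 0.733, 0.004, -0.001]
force: [-2.0, 0.2, 0.3]
width: 0.0417
```

```bash
python3 go.py .595 .213 .107
```

```text
t 4.65 pos [0.5973 0.2129 0.1082] delta tool mm [ 0.2 -2.2  1.2] y_tool deg 4.24 tilt [ 0.0037  0.0076 -1.    ] F tool [ 0.38 -1.93 -0.29] M tool [ 0.262 -0.028 -0.079] w 0.04172
```

Call:
step_arm(targets=[{"delta_pos":[0,-1.5,0],"spin":0,"fingers":41.4},{"delta_pos":[0,0,0],"spin":0,"fingers":41.2},{"delta_pos":[0,0,0],"spin":0,"fingers":41}])

```text
clock: 5.03
position: [0.5961, 0.2128, 0.1085]
eef_rot: [0.681, 0.733, 0.005, -0.001]
force: [-1.3, 0.2, -0.3]
width: 0.0406
```

```bash
python3 go.py .595 .213 .107
```

```text
t 5.03 pos [0.5961 0.2128 0.1085] delta tool mm [ 0.3 -1.1  1.5] y_tool deg 4.22 tilt [ 0.0048  0.008  -1.    ] F tool [ 0.29 -1.27  0.34] M tool [ 0.217 -0.004 -0.01 ] w 0.04064
```

Call:
step_arm(targets=[{"delta_pos":[0,-0.8,0],"spin":0,"fingers":40.6},{"delta_pos":[0,0,0],"spin":0,"fingers":40.3},{"delta_pos":[0,0,0],"spin":0,"fingers":40},{"delta_pos":[0,0,0],"spin":0,"fingers":40}])

```text
clock: 5.52
position: [0.5955, 0.2127, 0.1085]
eef_rot: [0.681, 0.733, 0.005, -0.001]
force: [-0.7, 0.2, -0.1]
width: 0.0401
```

```bash
python3 go.py .595 .213 .107
```

```text
t 5.53 pos [0.5955 0.2127 0.1085] delta tool mm [ 0.3 -0.5  1.5] y_tool deg 4.22 tilt [ 0.0052  0.0081 -1.    ] F tool [ 0.21 -0.66  0.1 ] M tool [0.204 0.021 0.004] w 0.04015
```

Call:
step_arm(targets=[{"delta_pos":[0,0,0],"spin":0,"fingers":39},{"delta_pos":[0,0,0],"spin":0,"fingers":39},{"delta_pos":[0,0,0],"spin":0,"fingers":39}])

```text
clock: 5.9
position: [0.5955, 0.2128, 0.1086]
eef_rot: [0.681, 0.733, 0.005, -0.001]
force: [-0.6, -0.1, 1.0]
width: 0.0395
```

```bash
python3 go.py .595 .213 .107
```

```text
t 5.9 pos [0.5955 0.2128 0.1086] delta tool mm [ 0.2 -0.5  1.6] y_tool deg 4.22 tilt [ 0.0053  0.0081 -1.    ] F tool [-0.04 -0.64 -0.97] M tool [0.244 0.03  0.045] w 0.03952
```

Call:
step_arm(targets=[{"delta_pos":[0,0,-0.6],"spin":0,"fingers":39},{"delta_pos":[0,0,-0.6],"spin":0,"fingers":39},{"delta_pos":[-2,0,0],"spin":0,"fingers":39},{"delta_pos":[-2,0,0],"spin":0,"fingers":39},{"delta_pos":[0,0,0],"spin":0,"fingers":39}])

```text
clock: 6.52
position: [0.5957, 0.2078, 0.1087]
eef_rot: [0.681, 0.733, 0.004, -0.001]
force: [0.1, 0.6, -2.0]
width: 0.0391
```

```bash
python3 go.py .595 .213 .107
```

```text
t 6.53 pos [0.5957 0.2078 0.1087] delta tool mm [ 5.2 -0.3  1.8] y_tool deg 4.2 tilt [ 0.0043  0.0075 -1.    ] F tool [0.61 0.09 2.  ] M tool [ 0.04  -0.093  0.055] w 0.03911
```

Call:
step_arm(targets=[{"delta_pos":[-3,0,0],"spin":0,"fingers":39},{"delta_pos":[-3,0,0],"spin":0,"fingers":39},{"delta_pos":[-3,0,0],"spin":0,"fingers":39},{"delta_pos":[-3,0,0],"spin":0,"fingers":39},{"delta_pos":[0,0,0],"spin":0,"fingers":39}])

```text
clock: 7.15
position: [0.5967, 0.1948, 0.1088]
eef_rot: [0.681, 0.732, 0.004, -0.001]
force: [0.1, 0.3, -2.1]
width: 0.0391
```

```bash
python3 go.py .595 .213 .107
```

```text
t 7.15 pos [0.5967 0.1948 0.1088] delta tool mm [18.2 -0.4  1.9] y_tool deg 4.18 tilt [ 0.0046  0.0076 -1.    ] F tool [0.32 0.14 2.14] M tool [-0.026 -0.068 -0.032] w 0.0391
```

Call:
step_arm(targets=[{"delta_pos":[-3,0,0],"spin":0,"fingers":39},{"delta_pos":[-3,0,0],"spin":0,"fingers":39},{"delta_pos":[-2,0,-0.2],"spin":0,"fingers":39},{"delta_pos":[-2,0,-0.2],"spin":0,"fingers":39},{"delta_pos":[0,0,0],"spin":0,"fingers":39}])

```text
clock: 7.78
position: [0.5975, 0.1839, 0.1089]
eef_rot: [0.681, 0.732, 0.004, -0.001]
force: [-1.1, -0.9, -3.8]
width: 0.039
```

```bash
python3 go.py .595 .213 .107
```

```text
t 7.78 pos [0.5975 0.1839 0.1089] delta tool mm [29.2 -0.4  2.1] y_tool deg 4.17 tilt [ 0.0044  0.0073 -1.    ] F tool [-0.83 -1.18  3.75] M tool [ 0.006 -0.003  0.032] w 0.03905
```

Call:
step_arm(targets=[{"delta_pos":[0,0,0],"spin":0,"fingers":39},{"delta_pos":[0,0,0],"spin":0,"fingers":39}])

```text
clock: 8.02
position: [0.5974, 0.1841, 0.1089]
eef_rot: [0.681, 0.732, 0.004, -0.001]
force: [0.1, -0.4, -3.5]
width: 0.039
```

```bash
python3 go.py .595 .213 .107
```

```text
t 8.03 pos [0.5974 0.1841 0.1089] delta tool mm [29.  -0.3  2.1] y_tool deg 4.19 tilt [ 0.0043  0.0073 -1.    ] F tool [-0.43  0.    3.53] M tool [ 0.019 -0.006 -0.022] w 0.039
```

Call:
step_arm(targets=[{"delta_pos":[-2,0,0],"spin":0,"fingers":39},{"delta_pos":[-2,0,0],"spin":0,"fingers":39},{"delta_pos":[0,0,0],"spin":0,"fingers":39}])

```text
clock: 8.4
position: [0.5977, 0.1798, 0.1089]
eef_rot: [0.681, 0.732, 0.004, -0.001]
force: [0.3, -0.1, -2.3]
width: 0.0396
```

```bash
python3 go.py .595 .213 .107
```

```text
t 8.4 pos [0.5977 0.1798 0.1089] delta tool mm [33.3 -0.3  2.1] y_tool deg 4.19 tilt [ 0.0043  0.0073 -1.    ] F tool [-0.11  0.26  2.26] M tool [-0.003 -0.018  0.03 ] w 0.03956
```

Call:
step_arm(targets=[{"delta_pos":[-2,0,0],"spin":0,"fingers":39},{"delta_pos":[-2,0,-0.2],"spin":0,"fingers":39},{"delta_pos":[0,0,0],"spin":0,"fingers":39}])

```text
clock: 8.78
position: [0.598, 0.1755, 0.1091]
eef_rot: [0.681, 0.732, 0.004, -0.001]
force: [0.4, 0.1, -2.0]
width: 0.0393
```

```bash
python3 go.py .595 .213 .107
```

```text
t 8.78 pos [0.598  0.1755 0.1091] delta tool mm [37.7 -0.3  2.3] y_tool deg 4.18 tilt [ 0.0043  0.0073 -1.    ] F tool [0.03 0.42 2.03] M tool [ 0.043 -0.058  0.031] w 0.03927
```

Call:
step_arm(targets=[{"delta_pos":[0,0,0.4],"spin":0,"fingers":39},{"delta_pos":[0,0,0],"spin":0,"fingers":39}])

```text
clock: 9.02
position: [0.5981, 0.1756, 0.1087]
eef_rot: [0.681, 0.732, 0.004, -0.001]
force: [-0.2, -0.0, -2.1]
width: 0.0396
```

```bash
python3 go.py .595 .213 .107
```

```text
t 9.03 pos [0.5981 0.1756 0.1087] delta tool mm [37.5 -0.3  2. ] y_tool deg 4.19 tilt [ 0.0044  0.0074 -1.    ] F tool [-0.   -0.21  2.13] M tool [ 0.003 -0.051  0.003] w 0.0396
```

Call:
step_arm(targets=[{"delta_pos":[0,0,0.4],"spin":0,"fingers":39},{"delta_pos":[0,0,0.3],"spin":0,"fingers":39},{"delta_pos":[0,0,0],"spin":0,"fingers":39}])

```text
clock: 9.4
position: [0.5981, 0.1757, 0.1086]
eef_rot: [0.681, 0.733, 0.004, -0.001]
force: [-1.2, -1.1, -1.5]
width: 0.0391
```

```bash
python3 go.py .595 .213 .107
```

```text
t 9.4 pos [0.5981 0.1757 0.1086] delta tool mm [37.4 -0.4  1.9] y_tool deg 4.2 tilt [ 0.0047  0.007  -1.    ] F tool [-1.   -1.28  1.51] M tool [ 0.135 -0.077 -0.006] w 0.0391
```

Call:
step_arm(targets=[{"delta_pos":[0,0,0.5],"spin":0,"fingers":39},{"delta_pos":[0,0,0],"spin":0,"fingers":39}])

```text
clock: 9.65
position: [0.5981, 0.1757, 0.1086]
eef_rot: [0.681, 0.733, 0.004, -0.001]
force: [-1.2, -0.7, 0.0]
width: 0.0391
```

```bash
python3 go.py .595 .213 .107
```

```text
t 9.65 pos [0.5981 0.1757 0.1086] delta tool mm [37.4 -0.4  1.8] y_tool deg 4.2 tilt [ 0.0049  0.0069 -1.    ] F tool [-0.58 -1.24 -0.02] M tool [ 0.272 -0.135  0.043] w 0.03909
```

Call:
step_arm(targets=[{"delta_pos":[0,-0.4,0],"spin":0,"fingers":39.6},{"delta_pos":[0,0,0],"spin":0,"fingers":40.4},{"delta_pos":[0,0,0],"spin":0,"fingers":41.5},{"delta_pos":[0,0,0],"spin":0,"fingers":41.5},{"delta_pos":[0,0,0],"spin":0,"fingers":41}])

```text
clock: 10.28
position: [0.5984, 0.1762, 0.1087]
eef_rot: [0.681, 0.733, 0.005, -0.0]
force: [-1.4, -0.3, 0.5]
width: 0.0408
```

```bash
python3 go.py .595 .213 .107
```

```text
t 10.28 pos [0.5984 0.1762 0.1087] delta tool mm [36.9 -0.8  2. ] y_tool deg 4.21 tilt [ 0.0065  0.0081 -0.9999] F tool [-0.15 -1.39 -0.47] M tool [ 0.083 -0.095 -0.058] w 0.04081
```

Call:
step_arm(targets=[{"delta_pos":[0,-0.9,0],"spin":0,"fingers":41},{"delta_pos":[0,0,0],"spin":0,"fingers":40.5},{"delta_pos":[0,0,0],"spin":0,"fingers":40},{"delta_pos":[0,0,0],"spin":0,"fingers":39.5}])

```text
clock: 10.78
position: [0.598, 0.1762, 0.1089]
eef_rot: [0.681, 0.733, 0.006, -0.0]
force: [0.8, -0.2, 0.2]
width: 0.0394
```

```bash
python3 go.py .595 .213 .107
```

```text
t 10.78 pos [0.598  0.1762 0.1089] delta tool mm [36.9 -0.3  2.2] y_tool deg 4.2 tilt [ 0.0076  0.0084 -0.9999] F tool [-0.3   0.77 -0.19] M tool [-0.047 -0.041  0.014] w 0.03936
```

Call:
step_arm(targets=[{"delta_pos":[0,0,-0.6],"spin":0,"fingers":39},{"delta_pos":[0,0,-0.6],"spin":0,"fingers":39},{"delta_pos":[-2,0,-0.3],"spin":0,"fingers":39},{"delta_pos":[-2,0,-0.3],"spin":0,"fingers":39},{"delta_pos":[0,0,0],"spin":0,"fingers":39}])

```text
clock: 11.4
position: [0.5974, 0.1715, 0.1096]
eef_rot: [0.681, 0.733, 0.005, -0.001]
force: [1.1, -0.2, -2.2]
width: 0.0397
```

```bash
python3 go.py .595 .213 .107
```

```text
t 11.4 pos [0.5974 0.1715 0.1096] delta tool mm [41.5  0.7  2.9] y_tool deg 4.2 tilt [ 0.0053  0.0079 -1.    ] F tool [-0.27  1.02  2.19] M tool [-0.098 -0.084  0.043] w 0.03969
```

Call:
step_arm(targets=[{"delta_pos":[-2,0.4,-0.3],"spin":0,"fingers":39},{"delta_pos":[-2,0.1,-0.3],"spin":0,"fingers":39},{"delta_pos":[0,0,0],"spin":0,"fingers":39}])

```text
clock: 11.78
position: [0.5979, 0.167, 0.11]
eef_rot: [0.681, 0.732, 0.004, -0.001]
force: [0.5, 0.3, -1.0]
width: 0.0391
```

```bash
python3 go.py .595 .213 .107
```

```text
t 11.78 pos [0.5979 0.167  0.11  ] delta tool mm [46.1  0.5  3.3] y_tool deg 4.19 tilt [ 0.0045  0.0075 -1.    ] F tool [0.21 0.48 1.01] M tool [-0.032 -0.119  0.038] w 0.03913
```

Call:
step_arm(targets=[{"delta_pos":[0,0,-0.5],"spin":0,"fingers":39},{"delta_pos":[-2,0.1,-0.35],"spin":0,"fingers":39},{"delta_pos":[-2,0.1,-0.35],"spin":0,"fingers":39},{"delta_pos":[0,0,0],"spin":0,"fingers":39}])

```text
clock: 12.28
position: [0.5982, 0.1626, 0.1111]
eef_rot: [0.681, 0.732, 0.004, -0.001]
force: [0.0, -0.3, -3.0]
width: 0.0392
```

```bash
python3 go.py .595 .213 .107
```

```text
t 12.28 pos [0.5982 0.1626 0.1111] delta tool mm [50.4  0.5  4.5] y_tool deg 4.19 tilt [ 0.004   0.0072 -1.    ] F tool [-0.28 -0.02  2.99] M tool [ 0.002 -0.113 -0.023] w 0.03921
```

Call:
step_arm(targets=[{"delta_pos":[0,0,0.4],"spin":0,"fingers":39},{"delta_pos":[0,0,0.4],"spin":0,"fingers":39},{"delta_pos":[0,0,0.4],"spin":0,"fingers":39},{"delta_pos":[0,0,0],"spin":0,"fingers":39}])

```text
clock: 12.78
position: [0.5986, 0.1629, 0.1104]
eef_rot: [0.681, 0.733, 0.004, -0.001]
force: [0.0, -1.3, -2.0]
width: 0.0393
```

```bash
python3 go.py .595 .213 .107
```

```text
t 12.78 pos [0.5986 0.1629 0.1104] delta tool mm [50.2  0.1  3.8] y_tool deg 4.2 tilt [ 0.0051  0.0075 -1.    ] F tool [-1.27 -0.07  1.98] M tool [ 0.031 -0.048  0.022] w 0.03929
```

Call:
step_arm(targets=[{"delta_pos":[0,0,0.4],"spin":0,"fingers":39},{"delta_pos":[0,0,0.4],"spin":0,"fingers":39},{"delta_pos":[0,0,0],"spin":0,"fingers":39}])

```text
clock: 13.15
position: [0.5988, 0.1629, 0.1102]
eef_rot: [0.681, 0.733, 0.005, -0.0]
force: [-0.7, -0.7, -0.5]
width: 0.0394
```

```bash
python3 go.py .595 .213 .107
```

```text
t 13.15 pos [0.5988 0.1629 0.1102] delta tool mm [50.2 -0.1  3.5] y_tool deg 4.19 tilt [ 0.0056  0.0072 -1.    ] F tool [-0.65 -0.76  0.52] M tool [ 0.123 -0.088 -0.045] w 0.03942
```

Call:
step_arm(targets=[{"delta_pos":[0,-0.5,0],"spin":0,"fingers":39.6},{"delta_pos":[0,0,0],"spin":0,"fingers":40.4},{"delta_pos":[0,-0.4,0],"spin":0,"fingers":41.4},{"delta_pos":[0,0,0],"spin":0,"fingers":41.4},{"delta_pos":[0,0,0],"spin":0,"fingers":40.8}])

```text
clock: 13.78
position: [0.5986, 0.1633, 0.1105]
eef_rot: [0.681, 0.733, 0.006, -0.0]
force: [1.5, 0.4, -0.1]
width: 0.0406
```

```bash
python3 go.py .595 .213 .107;python3 - <<'E'
from h import *
s=snap('scene','scene2'); cv2.imwrite('pics/c2.png',cv2.resize(s['img'][130:230,320:440],None,fx=6,fy=6,interpolation=cv2.INTER_CUBIC))
E
```

```text
t 13.78 pos [0.5986 0.1633 0.1105] delta tool mm [49.8  0.   3.9] y_tool deg 4.2 tilt [ 0.0073  0.0083 -0.9999] F tool [0.32 1.53 0.09] M tool [-0.108 -0.057 -0.004] w 0.04061
```

View pics/c2.png

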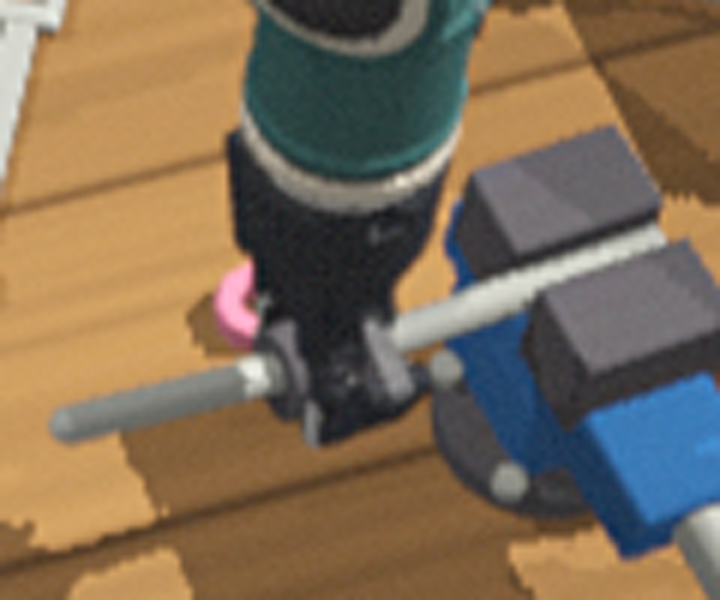

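The crop shows the sleeve sitting between the fingers on the rod, with edges at about (285,370) and (392,360). It has not slid back.

Call:
step_arm(targets=[{"delta_pos":[0,0.6,0],"spin":0,"fingers":40.4},{"delta_pos":[0,0,0],"spin":0,"fingers":40},{"delta_pos":[0,0,0],"spin":0,"fingers":39.4},{"delta_pos":[0,0,0],"spin":0,"fingers":39},{"delta_pos":[0,0,-0.6],"spin":0,"fingers":39},{"delta_pos":[0,0,-0.6],"spin":0,"fingers":39},{"delta_pos":[-2,0,-0.35],"spin":0,"fingers":39},{"delta_pos":[0,0,0],"spin":0,"fingers":39}])

```text
clock: 14.82
position: [0.5984, 0.1611, 0.1111]
eef_rot: [0.681, 0.733, 0.005, -0.001]
force: [1.0, -0.8, -1.1]
width: 0.0393
```

```bash
python3 go.py .595 .213 .107
```

```text
t 14.82 pos [0.5984 0.1611 0.1111] delta tool mm [52.   0.3  4.5] y_tool deg 4.21 tilt [ 0.0052  0.008  -1.    ] F tool [-0.87  0.97  1.1 ] M tool [-0.056 -0.083 -0.038] w 0.03927
```

Call:
step_arm(targets=[{"delta_pos":[0,0.3,-0.5],"spin":0,"fingers":39},{"delta_pos":[-2,0.1,-0.35],"spin":0,"fingers":39},{"delta_pos":[-2,0.1,-0.35],"spin":0,"fingers":39},{"delta_pos":[-2,0,-0.35],"spin":0,"fingers":39},{"delta_pos":[0,0,0],"spin":0,"fingers":39}])

```text
clock: 15.45
position: [0.5991, 0.1543, 0.1124]
eef_rot: [0.681, 0.733, 0.004, -0.001]
force: [1.0, -0.3, -2.0]
width: 0.039
```

```bash
python3 go.py .595 .213 .107
```

```text
t 15.45 pos [0.5991 0.1543 0.1124] delta tool mm [58.8  0.2  5.8] y_tool deg 4.2 tilt [ 0.0043  0.0075 -1.    ] F tool [-0.41  0.92  1.98] M tool [-0.067 -0.069 -0.036] w 0.03901
```

Call:
step_arm(targets=[{"delta_pos":[-3,0.3,-0.55],"spin":0,"fingers":39},{"delta_pos":[-3,0.1,-0.55],"spin":0,"fingers":39},{"delta_pos":[-3,0.1,-0.55],"spin":0,"fingers":39},{"delta_pos":[0,0,0],"spin":0,"fingers":39}])

```text
clock: 15.95
position: [0.6002, 0.1443, 0.114]
eef_rot: [0.681, 0.732, 0.004, -0.001]
force: [0.7, -0.3, -2.6]
width: 0.0391
```

```bash
python3 go.py .595 .213 .107
```

```text
t 15.95 pos [0.6002 0.1443 0.114 ] delta tool mm [68.8 -0.3  7.4] y_tool deg 4.18 tilt [ 0.0039  0.0071 -1.    ] F tool [-0.38  0.63  2.55] M tool [-0.037 -0.025  0.022] w 0.03912
```

Call:
step_arm(targets=[{"delta_pos":[-3,0.2,-0.55],"spin":0,"fingers":39},{"delta_pos":[-3,0.1,-0.55],"spin":0,"fingers":39},{"delta_pos":[-3,0.1,-0.55],"spin":0,"fingers":39},{"delta_pos":[-3,0.1,-0.55],"spin":0,"fingers":39},{"delta_pos":[0,0,0],"spin":0,"fingers":39}])

```text
clock: 16.58
position: [0.6016, 0.1315, 0.1163]
eef_rot: [0.681, 0.732, 0.004, -0.001]
force: [0.1, -0.6, -3.0]
width: 0.0392
```

```bash
python3 go.py .595 .213 .107
```

```text
t 16.57 pos [0.6016 0.1315 0.1163] delta tool mm [81.7 -0.7  9.8] y_tool deg 4.18 tilt [ 0.0038  0.0071 -1.    ] F tool [-0.6   0.04  3.02] M tool [ 0.067 -0.043  0.011] w 0.03921
```

Call:
step_arm(targets=[{"delta_pos":[-3,0,-0.35],"spin":0,"fingers":39},{"delta_pos":[-3,0,-0.5],"spin":0,"fingers":39},{"delta_pos":[-3,0.1,-0.5],"spin":0,"fingers":39},{"delta_pos":[-3,0,-0.5],"spin":0,"fingers":39},{"delta_pos":[0,0,0],"spin":0,"fingers":39}])

```text
clock: 17.2
position: [0.6027, 0.1191, 0.1183]
eef_rot: [0.681, 0.732, 0.004, -0.001]
force: [-0.3, -0.1, -2.0]
width: 0.0391
```

```bash
python3 go.py .595 .213 .107
```

```text
t 17.2 pos [0.6027 0.1191 0.1183] delta tool mm [94.1 -0.8 12. ] y_tool deg 4.19 tilt [ 0.004   0.0075 -1.    ] F tool [-0.13 -0.27  1.98] M tool [ 0.034 -0.06  -0.046] w 0.03911
```

Free again. I'll continue with slightly longer runs.

Call:
step_arm(targets=[{"delta_pos":[-3,0,-0.52],"spin":0,"fingers":39},{"delta_pos":[-3,0,-0.52],"spin":0,"fingers":39},{"delta_pos":[-3,0,-0.52],"spin":0,"fingers":39},{"delta_pos":[-3,0.1,-0.52],"spin":0,"fingers":39},{"delta_pos":[-3,0,-0.52],"spin":0,"fingers":39},{"delta_pos":[0,0,0],"spin":0,"fingers":39}])

```text
clock: 17.95
position: [0.604, 0.1032, 0.1211]
eef_rot: [0.681, 0.733, 0.004, -0.001]
force: [0.1, 0.0, -1.4]
width: 0.0389
```

```bash
python3 go.py .595 .213 .107
```

```text
t 17.95 pos [0.604  0.1032 0.1211] delta tool mm [110.1  -1.   14.9] y_tool deg 4.2 tilt [ 0.0041  0.0076 -1.    ] F tool [0.01 0.1  1.43] M tool [ 0.079 -0.044  0.036] w 0.03889
```

Call:
step_arm(targets=[{"delta_pos":[-3,0,-0.65],"spin":0,"fingers":39},{"delta_pos":[-3,0,-0.55],"spin":0,"fingers":39},{"delta_pos":[-3,0,-0.53],"spin":0,"fingers":39},{"delta_pos":[-3,0.1,-0.53],"spin":0,"fingers":39},{"delta_pos":[-3,0,-0.53],"spin":0,"fingers":39},{"delta_pos":[0,0,0],"spin":0,"fingers":39}])

```text
clock: 18.7
position: [0.6052, 0.087, 0.1239]
eef_rot: [0.681, 0.733, 0.004, -0.001]
force: [-0.3, -0.3, -2.2]
width: 0.0388
```

```bash
python3 go.py .595 .213 .107
```

```text
t 18.7 pos [0.6052 0.087  0.1239] delta tool mm [126.3  -1.   17.8] y_tool deg 4.2 tilt [ 0.0041  0.0074 -1.    ] F tool [-0.28 -0.34  2.2 ] M tool [ 0.022 -0.07  -0.092] w 0.0388
```

Call:
step_arm(targets=[{"delta_pos":[-3,0,-0.55],"spin":0,"fingers":39},{"delta_pos":[-3,0,-0.55],"spin":0,"fingers":39},{"delta_pos":[-3,0,-0.55],"spin":0,"fingers":39},{"delta_pos":[-3,0,-0.53],"spin":0,"fingers":39},{"delta_pos":[-3,0,-0.53],"spin":0,"fingers":39},{"delta_pos":[-3,0,-0.53],"spin":0,"fingers":39},{"delta_pos":[0,0,0],"spin":0,"fingers":39}])

```text
clock: 19.58
position: [0.6066, 0.0677, 0.1272]
eef_rot: [0.681, 0.732, 0.004, -0.001]
force: [0.0, 0.5, -1.8]
width: 0.0391
```

```bash
python3 go.py .595 .213 .107
```

```text
t 19.57 pos [0.6066 0.0677 0.1272] delta tool mm [145.7  -1.   21.2] y_tool deg 4.19 tilt [ 0.004   0.0073 -1.    ] F tool [0.44 0.04 1.76] M tool [ 0.065 -0.048 -0.006] w 0.03909
```

Call:
step_arm(targets=[{"delta_pos":[-3,0,-0.55],"spin":0,"fingers":39},{"delta_pos":[-3,0,-0.55],"spin":0,"fingers":39},{"delta_pos":[-3,0,-0.55],"spin":0,"fingers":39},{"delta_pos":[-3,0,-0.55],"spin":0,"fingers":39},{"delta_pos":[-3,0,-0.55],"spin":0,"fingers":39},{"delta_pos":[-3,0,-0.55],"spin":0,"fingers":39},{"delta_pos":[0,0,0],"spin":0,"fingers":39}])

```text
clock: 20.45
position: [0.6079, 0.0479, 0.1303]
eef_rot: [0.681, 0.732, 0.004, -0.001]
force: [0.4, 0.1, -3.3]
width: 0.039
```

```bash
python3 go.py .595 .213 .107
```

```text
t 20.45 pos [0.6079 0.0479 0.1303] delta tool mm [165.5  -1.   24.4] y_tool deg 4.17 tilt [ 0.0037  0.0069 -1.    ] F tool [0.03 0.39 3.33] M tool [-0.002 -0.071  0.013] w 0.03901
```

Call:
step_arm(targets=[{"delta_pos":[-3,0,-0.4],"spin":0,"fingers":39},{"delta_pos":[-3,0,-0.5],"spin":0,"fingers":39},{"delta_pos":[-3,0,-0.5],"spin":0,"fingers":39},{"delta_pos":[-3,0,-0.55],"spin":0,"fingers":39},{"delta_pos":[-3,0,-0.55],"spin":0,"fingers":39},{"delta_pos":[-3,0,-0.55],"spin":0,"fingers":39},{"delta_pos":[-3,0,-0.55],"spin":0,"fingers":39},{"delta_pos":[-4,0,-0.7],"spin":0,"fingers":39},{"delta_pos":[-4,0,-0.7],"spin":0,"fingers":39},{"delta_pos":[0,0,0],"spin":0,"fingers":39}])

```text
clock: 21.7
position: [0.6102, 0.0168, 0.1355]
eef_rot: [0.681, 0.732, 0.004, -0.001]
force: [1.1, 0.1, -3.4]
width: 0.0392
```

```bash
python3 go.py .484 -.316 .2
```

```text
t 21.7 pos [0.6102 0.0168 0.1355] delta tool mm [-322.3 -149.8  -67.2] y_tool deg 4.17 tilt [ 0.0038  0.0068 -1.    ] F tool [0.02 1.05 3.45] M tool [ 0.006 -0.021  0.024] w 0.03916
```

Call:
step_arm(targets=[{"delta_pos":[-8,0,-2],"spin":0,"fingers":39},{"delta_pos":[-12,0,-4],"spin":0,"fingers":39},{"delta_pos":[-15,-4,-15],"spin":0,"fingers":39},{"delta_pos":[-22,-10,-20],"spin":0,"fingers":39},{"delta_pos":[-30,-15,-15],"spin":0,"fingers":39},{"delta_pos":[-35,-18,-4],"spin":0,"fingers":39},{"delta_pos":[-35,-18,0],"spin":0,"fingers":39},{"delta_pos":[-35,-18,0],"spin":0,"fingers":39},{"delta_pos":[-30,-16,0],"spin":0,"fingers":39},{"delta_pos":[-20,-10,0],"spin":0,"fingers":39}])

```text
clock: 22.95
position: [0.5157, -0.2485, 0.2044]
eef_rot: [0.682, 0.731, 0.004, 0.004]
force: [0.3, -0.2, -2.4]
width: 0.0391
```

```bash
python3 go.py .484 -.316 .1
```

```text
t 22.95 pos [ 0.5157 -0.2485  0.2044] delta tool mm [-65.2 -37.5 103.9] y_tool deg 4.02 tilt [ 0.0113  0.0011 -0.9999] F tool [-0.21  0.23  2.44] M tool [-0.037 -0.041  0.008] w 0.03909
```

Call:
step_arm(targets=[{"delta_pos":[-20,-12,15],"spin":0,"fingers":39},{"delta_pos":[-25,-14,30],"spin":0,"fingers":39},{"delta_pos":[-18,-10,30],"spin":0,"fingers":39},{"delta_pos":[0,0,20],"spin":0,"fingers":39},{"delta_pos":[0,0,0],"spin":0,"fingers":39}])

```text
clock: 23.58
position: [0.4797, -0.323, 0.1062]
eef_rot: [0.684, 0.729, 0.003, 0.005]
force: [0.9, -0.1, -2.9]
width: 0.039
```

```bash
python3 go.py .484 -.316 .04; python3 - <<'E'
from h import *
s=snap('scene','scene3'); cv2.imwrite('pics/c3.png',cv2.resize(s['img'][130:280,110:290],None,fx=4,fy=4,interpolation=cv2.INTER_CUBIC))
E
```

```text
t 23.57 pos [ 0.4797 -0.323   0.1062] delta tool mm [ 6.9  4.  66.2] y_tool deg 3.62 tilt [ 0.0113 -0.002  -0.9999] F tool [-0.18  0.85  2.89] M tool [ 0.077 -0.024  0.007] w 0.03897
```

View pics/c3.png

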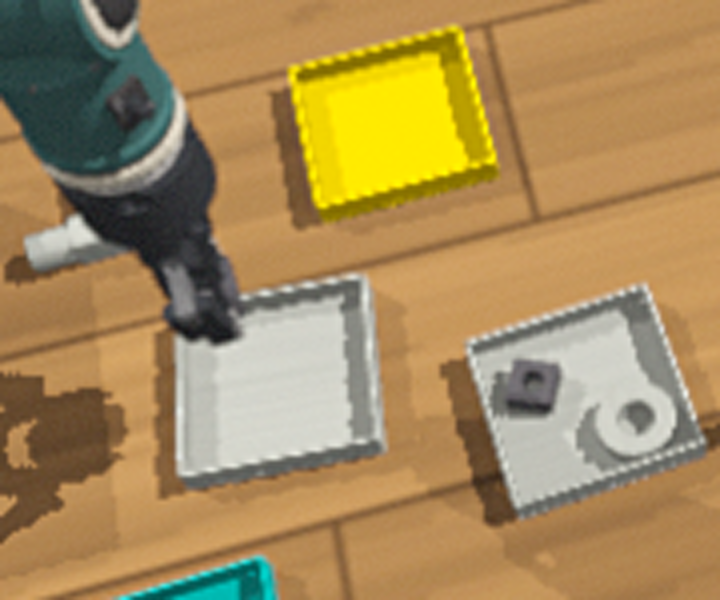

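The crop shows the gripper holding the sleeve above the empty tray, whose centre is at about (280,380) in the crop or (180,225) in full. The full tray is untouched. I'll check the tray centre by ray before lowering.

```bash
python3 - <<'E'
from h import *
s=load('scene3'); print(proj(s,[[.484,-.316,.003],[.484,-.316,.022],[.61,.03,.15]]))
# rim corners in crop of c3 -> image
c=np.array([[178,352],[365,278],[382,447],[185,485]],float)/4+[110,130]
K=np.array(s['mtx']);n=cv2.undistortPoints(c[:,None],K,np.array(s['dist_coeffs']))[:,0]
R=np.array(s['R']);o=-R.T@s['t'];d=np.c_[n,np.ones(4)]@R
P=o+d*((.022-o[2])/d[:,2])[:,None];print(P.round(3),P.mean(0).round(3))
E
```

```text
[[179.46479974 226.3802804 ]
 [177.44044634 223.12544145]
 [319.14909866 205.01281971]]
[[ 0.451 -0.371  0.022]
 [ 0.432 -0.245  0.022]
 [ 0.558 -0.255  0.022]
 [ 0.547 -0.377  0.022]] [ 0.497 -0.312  0.022]
```

Call:
step_arm(targets=[{"delta_pos":[3,2,20],"spin":0,"fingers":39},{"delta_pos":[3,2,20],"spin":0,"fingers":39},{"delta_pos":[0,0,15],"spin":0,"fingers":39},{"delta_pos":[0,0,0],"spin":0,"fingers":39}])

```text
clock: 24.12
position: [0.4862, -0.3165, 0.0498]
eef_rot: [0.684, 0.73, 0.003, 0.007]
force: [-0.1, -0.5, -2.1]
width: 0.0393
```

```bash
python3 go.py .484 -.316 .006
```

```text
t 24.12 pos [ 0.4862 -0.3165  0.0498] delta tool mm [ 0.9 -2.8 43.8] y_tool deg 3.74 tilt [ 0.0147 -0.0042 -0.9999] F tool [-0.49 -0.12  2.13] M tool [ 0.05   0.017 -0.012] w 0.03928
```

Call:
step_arm(targets=[{"delta_pos":[0,0,14],"spin":0,"fingers":39},{"delta_pos":[0,0,12],"spin":0,"fingers":39},{"delta_pos":[0,0,8],"spin":0,"fingers":39},{"delta_pos":[0,0,4],"spin":0,"fingers":39},{"delta_pos":[0,0,0],"spin":0,"fingers":39}])

```text
clock: 24.75
position: [0.4875, -0.3171, 0.0097]
eef_rot: [0.684, 0.73, 0.004, 0.007]
force: [-0.3, 0.1, -2.3]
width: 0.0393
```

```bash
python3 go.py .484 -.316 .006
```

```text
t 24.75 pos [ 0.4875 -0.3171  0.0097] delta tool mm [ 1.3 -3.5  3.6] y_tool deg 3.74 tilt [ 0.0158 -0.005  -0.9999] F tool [ 0.15 -0.36  2.28] M tool [ 0.036 -0.013 -0.031] w 0.0393
```

Call:
step_arm(targets=[{"delta_pos":[0,0,1.5],"spin":0,"fingers":39},{"delta_pos":[0,0,1],"spin":0,"fingers":39},{"delta_pos":[0,0,1],"spin":0,"fingers":39},{"delta_pos":[0,0,0],"spin":0,"fingers":39}])

```text
clock: 25.25
position: [0.4882, -0.3176, 0.0069]
eef_rot: [0.684, 0.73, 0.004, 0.008]
force: [0.6, 0.8, -3.1]
width: 0.0393
```

```bash
python3 go.py .484 -.316 .003
```

```text
t 25.25 pos [ 0.4882 -0.3176  0.0069] delta tool mm [ 1.9 -4.2  3.9] y_tool deg 3.73 tilt [ 0.0174 -0.0061 -0.9998] F tool [0.8  0.56 3.08] M tool [ 0.025  0.011 -0.071] w 0.03933
```

Call:
step_arm(targets=[{"delta_pos":[0,0,1],"spin":0,"fingers":39},{"delta_pos":[0,0,0.8],"spin":0,"fingers":39},{"delta_pos":[0,0,0],"spin":0,"fingers":39}])

```text
clock: 25.62
position: [0.4883, -0.3178, 0.0053]
eef_rot: [0.684, 0.73, 0.004, 0.009]
force: [0.2, -0.6, -1.6]
width: 0.0388
```

```bash
python3 go.py .484 -.316 .003
```

```text
t 25.62 pos [ 0.4883 -0.3178  0.0053] delta tool mm [ 2.1 -4.3  2.2] y_tool deg 3.72 tilt [ 0.0176 -0.0064 -0.9998] F tool [-0.61  0.16  1.57] M tool [ 0.049  0.014 -0.001] w 0.03877
```

Call:
step_arm(targets=[{"delta_pos":[0,0,0.8],"spin":0,"fingers":39},{"delta_pos":[0,0,0.8],"spin":0,"fingers":39},{"delta_pos":[0,0,0],"spin":0,"fingers":39}])

```text
clock: 26.0
position: [0.4885, -0.3185, 0.0048]
eef_rot: [0.684, 0.73, 0.003, 0.009]
force: [-1.3, 1.8, 0.4]
width: 0.039
```

```bash
python3 go.py .484 -.316 .003
```

```text
t 26.0 pos [ 0.4885 -0.3185  0.0048] delta tool mm [ 2.8 -4.3  1.7] y_tool deg 3.71 tilt [ 0.0175 -0.0078 -0.9998] F tool [ 1.87 -1.17 -0.42] M tool [ 0.276  0.201 -0.059] w 0.03902
```

Contact: the floor now carries the sleeve. I'll press on gently in small steps to level it.

Call:
step_arm(targets=[{"delta_pos":[0,0,1],"spin":0,"fingers":39},{"delta_pos":[0,0,1],"spin":0,"fingers":39},{"delta_pos":[0,0,0],"spin":0,"fingers":39}])

```text
clock: 26.38
position: [0.4884, -0.3196, 0.0042]
eef_rot: [0.684, 0.729, 0.002, 0.01]
force: [-1.2, 1.1, 1.0]
width: 0.0392
```

```bash
python3 go.py .484 -.316 .003
```

```text
t 26.38 pos [ 0.4884 -0.3196  0.0042] delta tool mm [ 3.9 -4.2  1.1] y_tool deg 3.68 tilt [ 0.0173 -0.0099 -0.9998] F tool [ 1.12 -1.12 -1.08] M tool [ 0.296  0.17  -0.003] w 0.03916
```

Call:
step_arm(targets=[{"delta_pos":[0,0,1],"spin":0,"fingers":39},{"delta_pos":[0,0,1],"spin":0,"fingers":39},{"delta_pos":[0,0,0.6],"spin":0,"fingers":39},{"delta_pos":[0,0,0],"spin":0,"fingers":39}])

```text
clock: 26.88
position: [0.488, -0.3205, 0.0033]
eef_rot: [0.684, 0.729, 0.001, 0.01]
force: [-1.9, 1.1, 2.0]
width: 0.0393
```

```bash
python3 go.py .484 -.316 .003
```

```text
t 26.88 pos [ 0.488  -0.3205  0.0033] delta tool mm [ 4.8 -3.7  0.2] y_tool deg 3.65 tilt [ 0.016  -0.0119 -0.9998] F tool [ 1.14 -1.78 -2.08] M tool [0.368 0.215 0.028] w 0.03925
```

Nearly level. I'll press once more, then release slowly.

Call:
step_arm(targets=[{"delta_pos":[0,0,0.8],"spin":0,"fingers":39},{"delta_pos":[0,0,0.5],"spin":0,"fingers":39},{"delta_pos":[0,0,0],"spin":0,"fingers":39.6},{"delta_pos":[0,0,0],"spin":0,"fingers":40.2},{"delta_pos":[0,0,0],"spin":0,"fingers":40.8},{"delta_pos":[0,0,0],"spin":0,"fingers":41.5},{"delta_pos":[0,0,0],"spin":0,"fingers":41.5},{"delta_pos":[0,0,0],"spin":0,"fingers":41.5}])

```text
clock: 27.88
position: [0.4884, -0.3205, 0.0019]
eef_rot: [0.684, 0.729, 0.001, 0.01]
force: [0.1, -0.7, 1.3]
width: 0.0411
```

```bash
python3 go.py .484 -.316 .003
```

```text
t 27.88 pos [ 0.4884 -0.3205  0.0019] delta tool mm [ 4.8 -4.1 -1.3] y_tool deg 3.68 tilt [ 0.0162 -0.0121 -0.9998] F tool [-0.71  0.12 -1.24] M tool [ 0.183  0.038 -0.001] w 0.04114
```

Call:
step_arm(targets=[{"delta_pos":[0,0,-1],"spin":0,"fingers":44},{"delta_pos":[0,0,0],"spin":0,"fingers":48},{"delta_pos":[0,0,0],"spin":0,"fingers":54},{"delta_pos":[0,0,0],"spin":0,"fingers":56},{"delta_pos":[0,0,-10],"spin":0,"fingers":56},{"delta_pos":[0,0,-20],"spin":0,"fingers":56},{"delta_pos":[0,0,-40],"spin":0,"fingers":56},{"delta_pos":[0,0,-60],"spin":0,"fingers":56},{"delta_pos":[0,0,-60],"spin":0,"fingers":56},{"delta_pos":[0,0,0],"spin":0,"fingers":56}])

```text
clock: 29.12
position: [0.4863, -0.3177, 0.2051]
eef_rot: [0.683, 0.73, 0.002, 0.012]
force: [-0.8, 0.3, 0.5]
width: 0.0563
```

```bash
python3 go.py .484 -.316 .003; python3 - <<'E'
from h import *
s=snap('scene','scene4'); cv2.imwrite('pics/c4.png',cv2.resize(s['img'][100:280,110:430],None,fx=2.4,fy=2.4,interpolation=cv2.INTER_CUBIC))
C=cloud(s);Q=C[190:260,140:215].reshape(-1,3);Q=Q[(Q[:,2]>.03)&(Q[:,2]<.06)];print(len(Q),Q.min(0),Q.max(0))
E
```

```text
t 29.12 pos [ 0.4863 -0.3177  0.2051] delta tool mm [  5.   -6.1 201.9] y_tool deg 3.78 tilt [ 0.0204 -0.0144 -0.9997] F tool [ 0.3  -0.77 -0.48] M tool [ 0.005  0.043 -0.017] w 0.05632
148 [ 0.4756342  -0.33364093  0.03013897] [ 0.51396013 -0.30191437  0.04694618]
```

View pics/c4.png

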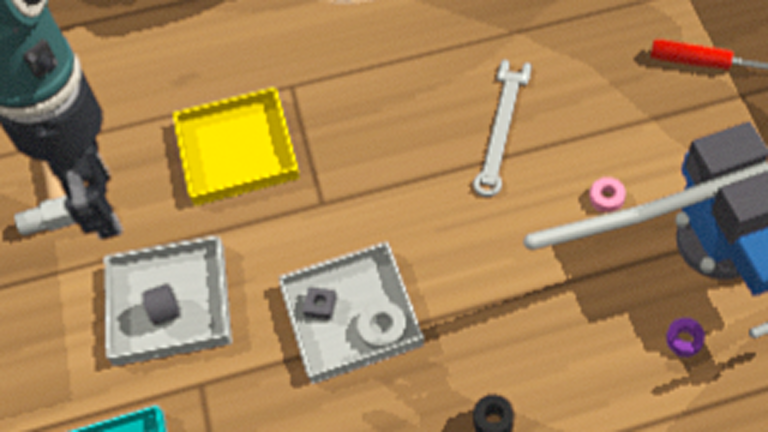

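The sleeve lies on its round side near the middle of the empty tray, at about (160,304) in the crop. The rod is bare, and the full tray and its contents are undisturbed. Next I'll confirm the sleeve is at rest.

Call:
step_arm(targets=[{"delta_pos":[0,0,0],"spin":0,"fingers":56},{"delta_pos":[0,0,0],"spin":0,"fingers":56},{"delta_pos":[0,0,0],"spin":0,"fingers":56},{"delta_pos":[0,0,0],"spin":0,"fingers":56},{"delta_pos":[0,0,0],"spin":0,"fingers":56},{"delta_pos":[0,0,0],"spin":0,"fingers":56}])

```text
clock: 29.92
position: [0.4825, -0.3159, 0.1989]
eef_rot: [0.683, 0.73, 0.001, 0.006]
force: [0.2, 0.6, -0.2]
width: 0.0559
```

```bash
python3 - <<'E'
from h import *
def c(s):
    C=cloud(s);Q=C[190:260,140:215].reshape(-1,3);Q=Q[(Q[:,2]>.03)&(Q[:,2]<.06)];return Q.mean(0).round(4),Q.min(0).round(4),Q.max(0).round(4)
a=load('scene4');b=snap('scene','scene5');print(c(a),c(b))
d=cv2.absdiff(load('scene0')['img'],b['img']).max(2); d[190:260,140:215]=0
print('moved px vs scene0 in full tray',(d[200:262,222:292]>60).sum(),'vice',(d[140:240,395:470]>60).sum())
if np.linalg.norm(c(a)[0]-c(b)[0])<.001: print('still',r.sign_off())
E
```

```text
(array([ 0.4978, -0.3173,  0.0379]), array([ 0.4756, -0.3336,  0.0301]), array([ 0.514 , -0.3019,  0.0469])) (array([ 0.4981, -0.3174,  0.0378]), array([ 0.4769, -0.3334,  0.03  ]), array([ 0.5147, -0.3022,  0.0447]))
moved px vs scene0 in full tray 0 vice 16
the job is handed in; nothing more can be done
still None
```

The sleeve is off the rod and lying on its round side near the middle of the empty tray. I handed the job in at about 30 s, against the 72 s limit.

- **Drawing it off:** I gripped the sleeve, lifted its weight off the rod and followed the upward bend of about 0.175 rad by feel. I let go and regripped twice at the bend so the sleeve could tilt with the rod.
- **Forces:** At each reading, the force between sleeve and rod came to about 1–2 N. I only read the force at the end of each move, so I did not see peaks in between.
- **Laying it down:** I lowered the sleeve until the tray floor carried it, pressed lightly to level it, and then opened the fingers slowly.

**Last checks:** Two pictures about 0.8 s apart show the sleeve at rest; its centre shifted 0.3 mm, which is within the noise. No pixels changed in the full tray since the first picture. In the vice area 16 pixels changed, which is consistent with the sleeve being gone from the rod. I only checked the other things on the bench by eye, in a crop that left out the spray can and jar. The gripper was about 0.2 m above the bench and touching nothing. No check failed.

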